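# Lay out the rotor nut and hold the centrifuge lid open

## Task

Find the flanged rotor nut among the spares in the bin and stand it, flange down, in the small steel dish, setting it down rather than dropping it. Then lift the lid of the microcentrifuge and hold it open at 50 degrees from closed, so that a colleague can fit the nut on the rotor; the lid falls shut when let go, so finish while still holding it there with the gripper. Keep the other spares in the bin and leave the other things on the bench where they are.

Things in the scene. Friction and masses are not known exactly. Their poses are not given: they have to be found in the camera images.
- nut_center (a point): Centre (half-way up, 28 mm above its foot) of the rotor nut: a bare aluminium turned part 56 mm tall, standing upright in the bin; a flange of diameter 44 and 8 mm thick at its foot, and above it a plain solid round neck of diameter 26 up to the top. The only part in the bin with a flange. z is its own axis, up. About 80 g. Grip it round the neck.
- bin: Grey open bin, fixed; outside 290 (its x) x 220 (its y) x 34 mm high, walls and floor 4 mm. Origin: centre of its underside, on the bench. Six spares stand on its floor, each within 5 mm of one of the places x = -85, 0, 85 by y = -42.5, 42.5 mm; which part is where varies. From the nut's neck to the next part or wall there are at least 38 mm free along the bin's x and y.
- dish: Small round steel dish, fixed on the bench beside the bin, outside diameter 90, 16 mm high, wall 3 mm, inner floor flat, 4 mm above the bench. Origin: centre of its underside.
- centrifuge: White benchtop microcentrifuge, fixed, 230 (its x) x 240 (its y) x 115 mm high without lid; its front faces its -x. Origin: centre of its underside, on the bench.
- lid (a joint): Lid angle in rad: 0 = closed, grows as the front edge rises; 50 degrees = 0.873; stop at 1.3. The hinge is free, so the lid (about 0.35 to 0.6 kg, 225 x 232 x 12 mm plate) falls shut by itself from any angle. Lifting at the bar takes about 2 to 3.5 N. Closed at the start.
- lid_hinge (a point): Middle of the lid's hinge line, at the top of the centrifuge's far (+x) rim, 110 mm behind the centrifuge's centre, 115 mm above the bench. The hinge line runs along the centrifuge's y.
- lid_bar (a point): Middle of the lid's steel handle bar: a round bar of diameter 12, 110 mm long, along the centrifuge's y, carried on a post at each end, its axis 40 mm above the lid's top face. It moves with the lid: closed, it is 195 mm in front of (centrifuge -x) and 52 mm above the hinge line. It may turn between gripping fingers.
- sleeve_center (a point): Centre (half-way up) of another spare standing in the bin: plain straight aluminium tube adapter, diameter 26, hollow with open top, no flange, 56 tall mm. It stays in the bin.
- collar_center (a point): Centre (half-way up) of another spare standing in the bin: solid aluminium disc, diameter 36, 20 tall mm. It stays in the bin.
- block_center (a point): Centre (half-way up) of another spare standing in the bin: aluminium block 26 x 26, 40 tall mm. It stays in the bin.
- cone_center (a point): Centre (half-way up) of another spare standing in the bin: aluminium cone, foot diameter 36, flat top diameter 16, 45 tall mm. It stays in the bin.
- cap_center (a point): Centre (half-way up) of another spare standing in the bin: grey plastic domed plug, diameter 36, 22 tall mm. It stays in the bin.
- rack: Black rack of capped sample tubes, 80 x 200 x 96 mm high, loose, at the far side of the bench; leave alone. Origin: centre of its underside.
- bottle: White bottle, diameter 60, 100 mm high, loose, near right; leave alone. Origin: centre of its underside.
- mouse: Computer mouse, 100 x 60 x 32 mm, loose, near left; leave alone. Origin: centre of its underside.
- beaker: Glass beaker, rim diameter 64, 85 mm high, loose, left of the centrifuge; leave alone. Origin: centre of its underside.
Mind the look-alikes: they are no part of the job. What is shaped like the part that bears nut_center but blue is not meant.

How it is judged:
By the outcome, as a careful person would: the job done as asked, in the order asked, and still so for the second after the job is handed in, while the arm keeps its last pose, push and grip.
It also fails if it takes over 58 s, if anything falls off the work surface, if the arm or the gripper's body presses on something with over 40 N, if the wrist force passes 120 N, or if a joint passes its speed limit or range.

## Robot

A 6-joint arm with a two-finger parallel gripper is mounted at the origin on the work surface. World frame = base frame: x ahead of the robot, y to its left, z up, the work surface at z = 0. Lengths are in m, angles in rad, forces in N, time in s.
With the tool pointing down it reaches from about 0.425 to 0.95 m from the base axis. Payload 3.5 kg.
Tool frame: the origin (TCP) lies midway between the tips of the shut fingers; the grasp point (between the pads) lies 19 mm behind it; z points along the fingers, y is the line along which they close (so a half turn about z gives the same grasp; the last joint's range is limited). The gripper opens to 85 mm and grips with 20 to 120 N. Pads are 22 mm wide; open, the fingers measure 114 mm over their backs; the gripper's body (76 mm by 85 mm) begins 54 mm behind the grasp point. The pads swing forward as they close: fully open they stand 13 mm farther back than shut.
Start: joints at [-1.375, 0.286, 1.577, -0, 1.279, -0.15], TCP at [0.229, -0.635, 0.195] pointing down, gripper open.
Joint ranges: [-2.77, 2.77], [-0.9, 2.22], [0.21, 2.48], [-1.53, 4.67], [0.24, 2.81], [-2.84, 2.84]. Speed limits (rad/s): [2.79, 2.79, 3.14, 3.14, 3.14, 3.14].

## Interface

Orientations are given as a unit quaternion [x, y, z, w].
In Python, from plant import get_state, read_camera, ctrl gives the robot as it stands.
- The arm moves only by the shell command python3 -m crank 'ROWS' [FORCE]. ROWS is JSON, a list of rows, each a list of 3 entries, a list of its own where there are three numbers: the shift along the tool's x, y, z in mm, then the turn about the tool's z in degrees, then the closure in counts, from 0 (fully open) to 255 (shut). In form: [[[tx, ty, tz], yaw, claw], ...]. A call has 1 to 10 rows; each row is the pose to reach, as a shift and turn from the pose commanded when the call began, along the tool's axes at that moment; what a row does not reach only later rows make up. A row lasts 1/10 s, in which the tool goes at most 50 mm and 8.59 degrees, less where a joint would pass 70% of its speed; a pose out of reach is approached as far as the arm can. A call with a gripper value outside its range is refused whole. The fingers move at their own pace and stop on an object; FORCE is the grip in N (left out, the last holds). Time passes only in rows, so rows that repeat a pose let the fingers close. It gives the time, the measured TCP pose, the force, the opening and the grip force at its end, in the units of the state.
- get_state(): the state, without advancing time (a new reading comes with each control period).
- read_camera(name): name is "side" or "top"; returns a dict with "frame" (384x512x3 uint8, blue, green, red), "range_z" (384x512 float32, m along the optical axis (not along the pixel's ray), 0 where there is no reading), "vfov" (degrees; the focal length in pixels is half the picture's height over the tangent of half this angle, whatever the lens; pixels are square), "cx", "cy" (the principal point, pixels), "origin" and "orientation" of the camera in the world. Camera axes: x right, y down, z forward; pixel columns grow to the right and rows downward; lengths in m; the calibration is good to about 2 mm. A picture is of the moment at which its call begins.
- ctrl.sign_off(): hands the job in; it is judged then, once.
The state is a dict: "time": time; "qpos": joint angles; "dq": joint speeds; "joint_efforts": joint torques, N m; "eef_pos": TCP position; "tcp_rot": TCP orientation; "contact_force": force on the tool from outside, world axes, zero at the start; "wrist_torque": the same for the moment, N m; "opening": opening from 0.0 (shut) to 1.0 (fully open); "finger_force": force on a finger pad.
Only numpy, scipy, OpenCV 4.12 (cv2) and the standard library are available. Lean on these libraries where they do the work, as an engineer would, in place of code of your own. Each camera call takes 0.05 s, during which the arm holds its last target. There are 200 camera calls.

## Working session

There is one attempt and no reset: what is moved stays moved. The work goes in short steps, Python scripts to look and compute and a shell command to move; the robot and the scene stay as the last step left them, time stands still between calls to the robot, and variables do not carry over. Pictures are saved under pics/ and viewed, at most 10 in all, crops included, and the job is handed in when it is done.

```bash
ls; mkdir -p pics; cat > h.py <<'E'
import numpy as np,cv2
from scipy.spatial.transform import Rotation as R
from plant import get_state, read_camera, ctrl
def cloud(c):
    h,w=c["range_z"].shape; f=h/2/np.tan(np.radians(c["vfov"])/2)
    u,v=np.meshgrid(np.arange(w),np.arange(h)); z=c["range_z"]
    p=np.stack([(u-c["cx"])/f*z,(v-c["cy"])/f*z,z],-1)
    P=p@R.from_quat(c["orientation"]).as_matrix().T+np.array(c["origin"]); P[z==0]=np.nan
    return P
def rel(p,s=None):
    "world point -> mm shift in tool axes from TCP"
    s=s or get_state(); return 1000*R.from_quat(s["tcp_rot"]).inv().apply(np.array(p)-s["eef_pos"])
E
python3 - <<'E'
from h import *
s=get_state();print({k:np.round(v,3) for k,v in s.items()})
for n in("top","side"):
    c=read_camera(n);cv2.imwrite(f"pics/{n}0.png",c["frame"]);np.save(f"{n}0.npy",cloud(c))
    print(n,c["vfov"],c["cx"],c["cy"],c["origin"],c["orientation"],np.mean(c["range_z"]==0))
E
```

```text
pics
{'time': np.float64(0.0), 'qpos': array([-1.375,  0.287,  1.578, -0.   ,  1.279, -0.15 ]), 'dq': array([-0.001,  0.   , -0.001, -0.001,  0.001,  0.   ]), 'joint_efforts': array([-0.0000e+00, -4.0598e+01, -2.9263e+01, -0.0000e+00,  6.0000e-03,
        0.0000e+00]), 'eef_pos': array([ 0.229, -0.634,  0.194]), 'tcp_rot': array([ 0.985,  0.172, -0.   , -0.001]), 'contact_force': array([-0.062,  0.166,  0.239]), 'wrist_torque': array([-0.01 ,  0.011, -0.002]), 'finger_force': np.float64(0.0), 'opening': np.float64(0.998)}
top 49.92920143233632 252.01458383228365 192.87236287289278 [0.41797411 0.01984144 1.45082729] [ 0.71181265 -0.70123941  0.0226309  -0.0327701 ] 0.004038492838541667
side 48.87674154955084 258.8368615008923 187.14488822376012 [ 0.20701241 -0.69048395  0.94574   ] [ 0.90417622 -0.19502453  0.07465077 -0.37263663] 0.004094441731770833
```

View pics/top0.png

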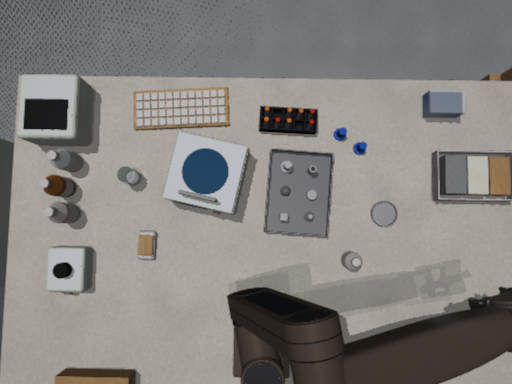

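View pics/side0.png

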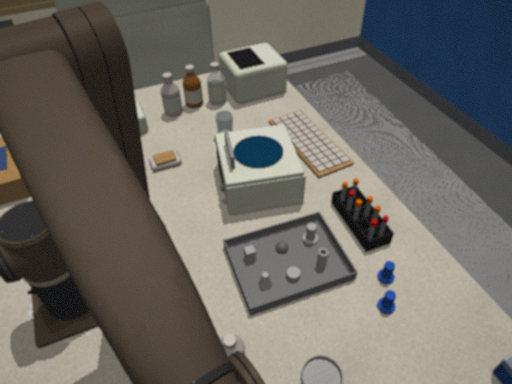

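The top view shows the bin spares at these pixels:
- (287,166): flanged, the nut candidate
- (313,169): hollow, the sleeve
- (285,191): cap
- (312,195): collar
- (284,217): block
- (310,216): cone

The blue look-alikes are at (341,133) and (360,147), outside the bin. The dish is at (384,213) and the lid bar at about (198,196). In the side view the flanged nut is at (311,232). I choose the part at top (287,166) / side (311,232) and check it in a crop.

```bash
python3 - <<'E'
from h import *
T=np.load("top0.npy");S=np.load("side0.npy")
t=cv2.imread("pics/top0.png");s=cv2.imread("pics/side0.png")
a=cv2.resize(t[120:250,255:405],None,fx=3,fy=3,interpolation=3);b=cv2.resize(s[205:305,215:365],None,fx=3,fy=3,interpolation=3)
cv2.imwrite("pics/crop.png",np.vstack([a,b])[:600] if 0 else np.hstack([cv2.resize(a,(400,347)),cv2.resize(b,(400,347))]))
def blob(P,box,zlo,zhi,name):
    x0,x1,y0,y1=box;Q=P[y0:y1,x0:x1];m=(Q[...,2]>zlo)&(Q[...,2]<zhi);q=Q[m]
    if len(q)<2: print(name,"none",len(q));return
    r=cv2.minAreaRect((q[:,:2]*1000).astype(np.float32))
    print(name,len(q),"med",np.round(np.median(q,0),4),"mid",np.round((q.min(0)+q.max(0))/2,4),"rect",np.round(r[0],1),np.round(r[1],1),round(r[2],1));return q
for n,(u,v) in dict(nut=(287,166),sleeve=(313,169),cap=(285,191),collar=(312,195),block=(284,217),cone=(310,216)).items():
    q=T[v-10:v+10,u-10:u+10,2];print(n,"top height",np.round(np.nanpercentile(q,97),3))
blob(T,(275,300,155,178),.045,.075,"nut top T")
blob(S,(300,322,220,246),.052,.07,"nut top S")
blob(T,(255,340,145,242),.025,.042,"bin rim")
blob(T,(365,402,198,230),.011,.025,"dish rim T")
blob(S,(295,350,350,384),.011,.025,"dish rim S")
blob(T,(160,252,128,215),.10,.14,"lid")
blob(T,(160,252,128,215),.15,.18,"bar T")
blob(S,(210,250,120,185),.15,.18,"bar S")
E
```

```text
nut top height 0.061
sleeve top height 0.06
cap top height 0.027
collar top height 0.028
block top height 0.046
cone top height 0.049
nut top T 49 med [ 0.6268 -0.08    0.0596] mid [ 0.6265 -0.0787  0.0557] rect [626.5 -78.7] [22.9 23.7] 0.2
nut top S 68 med [ 0.6226 -0.0836  0.0587] mid [ 0.6233 -0.0817  0.0575] rect [623.4 -81.7] [24.7 24.5] 84.1
bin rim 507 med [ 0.536  -0.1459  0.033 ] mid [ 0.536  -0.12    0.0334] rect [ 536.9 -121.2] [220.6 290.5] 86.2
dish rim T 81 med [ 0.4679 -0.417   0.0147] mid [ 0.4691 -0.4188  0.0176] rect [ 468.9 -418.6] [86.9 88. ] 2.6
dish rim S 143 med [ 0.4839 -0.3969  0.0149] mid [ 0.4645 -0.4155  0.0151] rect [ 470.4 -408.9] [60.  88.9] 64.3
lid 4949 med [0.592  0.1879 0.1287] mid [0.5916 0.1913 0.1202] rect [592.5 192.2] [240.6 230.6] 77.7
bar T 146 med [0.5089 0.2074 0.1735] mid [0.5079 0.2088 0.1686] rect [508.7 209. ] [117.8  11.7] 77.6
bar S 134 med [0.5008 0.1944 0.1706] mid [0.5032 0.2051 0.1628] rect [503.8 204.9] [120.6  12.4] 78.4
```

View pics/crop.png

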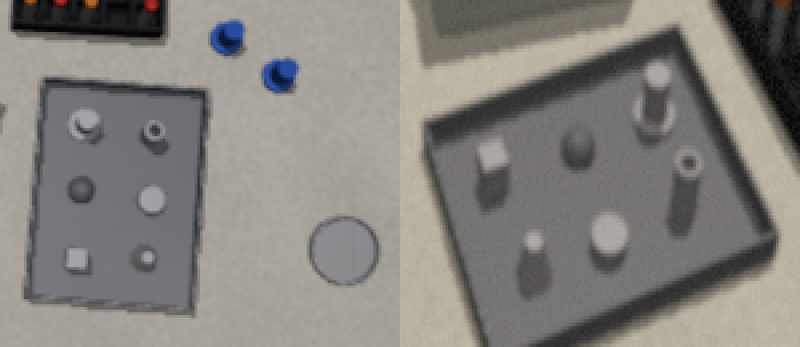

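The crop confirms it. The part at top (287,166) has a bright flange ring under a solid neck, and its neighbour at (313,169) is the hollow sleeve. The nut is at about (0.625, -0.080) with its top at z = 0.060, matching 4 + 56 mm. The bin, dish and bar sizes also match.

```bash
python3 - <<'E'
from h import *
print(rel([.625,-.080,.13]))
E
```

```text
[ 560.71569785 -387.09801436   64.66563799]
```

```bash
python3 -m crank '[[[50,-35,0],8,60],[[100,-69,0],16,105],[[150,-104,0],23.6,105],[[190,-131,0],23.6,105],[[230,-159,0],23.6,105],[[270,-186,0],23.6,105],[[310,-214,0],23.6,105],[[350,-242,10],23.6,105],[[390,-269,20],23.6,105],[[430,-297,30],23.6,105]]' 60
python3 -m crank '[[[0,0,0],0,105]]'
python3 - <<'E'
from h import *
s=get_state();print(rel([.625,-.080,.13]),s["opening"],R.from_quat(s["tcp_rot"]).as_matrix()[:2,0])
E
```

```text
time: 1.1
eef_pos: [0.5191, -0.2281, 0.1695]
tcp_rot: [0.999, -0.033, 0.0, 0.0]
contact_force: [0.2, -1.0, -0.0]
opening: 0.592
finger_force: 0.0
time: 1.2
eef_pos: [0.5195, -0.2244, 0.1675]
tcp_rot: [1.0, -0.03, -0.001, -0.002]
contact_force: [0.1, -0.3, -0.2]
opening: 0.587
finger_force: 0.0
[  96.81725919 -150.25804112   37.79250454] 0.587426109798596 [ 0.99823132 -0.05938759]
```

```bash
python3 -m crank '[[[25,-38,10],0,105],[[50,-76,20],0,105],[[75,-112,30],0,105],[[97,-149,38],0,105],[[97,-149,38],0,105],[[97,-149,38],0,105]]'
python3 - <<'E'
from h import *
s=get_state();print(rel([.625,-.080,.027]),s["eef_pos"])
c=read_camera("side");P=cloud(c)
cv2.imwrite("pics/side1.png",cv2.resize(c["frame"][150:310,200:400],None,fx=3,fy=3))
m=(P[...,2]>.052)&(P[...,2]<.07)&(abs(P[...,0]-.625)<.03)&(abs(P[...,1]+.08)<.03);q=P[m];print(len(q),(q.min(0)+q.max(0))/2 if len(q) else 0)
E
```

```text
time: 1.8
eef_pos: [0.6246, -0.0874, 0.1309]
tcp_rot: [0.999, -0.032, -0.001, 0.0]
contact_force: [0.4, -0.2, -0.3]
opening: 0.588
finger_force: 0.0
[ 8.17045882e-02 -7.46411481e+00  1.03922149e+02] [ 0.62462701 -0.08742928  0.13092401]
68 [ 0.62366607 -0.08244377  0.05810964]
```

View pics/side1.png

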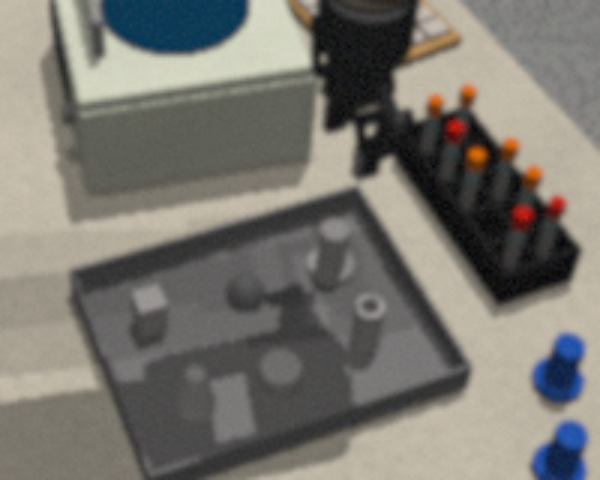

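The gripper is above and behind the nut; the nut is at crop (333,245), upright and undisturbed, next to the sleeve at (370,310). I shift about 6 mm in y and descend.

```bash
python3 -m crank '[[[0,-6,15],0,105],[[0,-6,30],0,105],[[0,-6,30],0,105],[[0,-6,30],0,105]]'
python3 - <<'E'
from h import *
s=get_state();print(rel([.6245,-.081,.027]),s["dq"])
E
```

```text
time: 2.25
eef_pos: [0.6243, -0.0822, 0.1005]
tcp_rot: [0.999, -0.033, -0.001, -0.0]
contact_force: [0.1, 0.3, 0.3]
opening: 0.59
finger_force: 0.0
[ 0.30084906 -1.14498168 73.45569859] [ 0.00442517 -0.01622065 -0.02869405 -0.00052543  0.00035828 -0.00071215]
```

```bash
python3 -m crank '[[[0,-1,20],0,105],[[0,-1,40],0,105],[[0,-1,57],0,105],[[0,-1,68],0,105],[[0,-1,73],0,105],[[0,-1,73],0,105],[[0,-1,73],0,160],[[0,-1,73],0,200],[[0,-1,73],0,255],[[0,-1,73],0,255]]' 60
python3 -m crank '[[[0,0,0],0,255],[[0,0,0],0,255],[[0,0,0],0,255]]'
```

```text
time: 3.25
eef_pos: [0.6258, -0.0809, 0.0294]
tcp_rot: [0.999, -0.033, 0.0, 0.0]
contact_force: [0.1, -0.7, 1.2]
opening: -0.005
finger_force: 0.0
time: 3.55
eef_pos: [0.6254, -0.0808, 0.0288]
tcp_rot: [0.999, -0.033, 0.0, 0.0]
contact_force: [0.1, -0.7, -0.5]
opening: 0.0
finger_force: 0.0
```

```bash
python3 - <<'E'
from h import *
c=read_camera("side");P=cloud(c);np.save("s2.npy",P)
a=cv2.resize(c["frame"][170:310,200:375],None,fx=2.2,fy=2.2)
d=read_camera("top");np.save("t2.npy",cloud(d));b=cv2.resize(d["frame"][120:250,240:380],(a.shape[1],a.shape[0]))
cv2.imwrite("pics/both2.png",np.hstack([a,b]));s=get_state();print(s)
E
```

```text
{'time': 3.65, 'qpos': array([-2.89145330e-01,  3.70699744e-01,  1.79677881e+00,  1.34311441e-05,
        9.74196622e-01,  1.34767583e+00]), 'dq': array([ 3.42955962e-03,  6.10541783e-04, -3.24791580e-05, -3.54337063e-04,
       -3.31894171e-04,  1.36442777e-03]), 'joint_efforts': array([ 1.87766178e-03, -3.94730115e+01, -2.49644172e+01,  9.24621736e-05,
        4.11648252e-04,  5.65237990e-08]), 'eef_pos': array([ 0.62539161, -0.08076961,  0.02878003]), 'tcp_rot': array([ 9.99455014e-01, -3.30101936e-02, -3.85067724e-05, -1.58269966e-05]), 'contact_force': array([ 0.81115724, -0.52527721, -0.96906236]), 'wrist_torque': array([-0.04266486,  0.01695038,  0.03634324]), 'finger_force': 0.0, 'opening': -0.0003649680808159924}
```

View pics/both2.png

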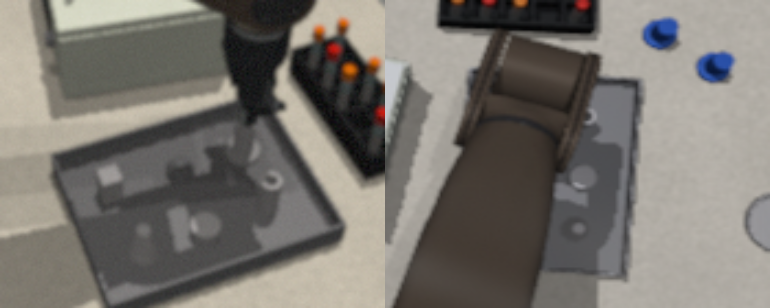

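In the side crop the nut still stands at (243,145), and the shut fingers are behind it at about (255,115). The grasp missed, so the tool frame and camera frame disagree. I'll measure the gripper itself in the point cloud.

```bash
python3 - <<'E'
from h import *
P=np.load("s2.npy")
for z0 in np.arange(.02,.26,.015):
    m=(P[...,2]>z0)&(P[...,2]<=z0+.015)&(P[...,0]>.56)&(P[...,0]<.76)&(P[...,1]>-.15)&(P[...,1]<-.0)
    v,u=np.nonzero(m);q=P[m]
    if len(q): print(round(z0,3),len(q),"med",np.round(np.median(q,0),3),"x",np.round([q[:,0].min(),q[:,0].max()],3),"y",np.round([q[:,1].min(),q[:,1].max()],3),"uv",u.min(),u.max(),v.min(),v.max())
E
```

```text
0.02 343 med [ 0.675 -0.074  0.028] x [0.562 0.76 ] y [-0.149 -0.003] uv 279 364 200 247
0.035 212 med [ 0.747 -0.088  0.042] x [0.607 0.76 ] y [-0.149 -0.002] uv 295 365 197 236
0.05 45 med [ 0.617 -0.088  0.057] x [0.61  0.633] y [-0.096 -0.073] uv 306 315 225 232
0.065 25 med [ 0.616 -0.09   0.075] x [0.612 0.759] y [-0.097 -0.076] uv 307 355 209 228
0.08 31 med [ 0.615 -0.089  0.086] x [0.611 0.76 ] y [-0.097 -0.077] uv 307 356 203 226
0.095 13 med [ 0.612 -0.085  0.103] x [0.609 0.616] y [-0.096 -0.073] uv 307 312 214 222
0.11 60 med [ 0.613 -0.095  0.116] x [0.608 0.63 ] y [-0.113 -0.044] uv 303 318 202 223
0.125 70 med [ 0.61  -0.097  0.133] x [0.604 0.631] y [-0.133 -0.03 ] uv 301 319 195 223
0.14 75 med [ 0.61  -0.101  0.15 ] x [0.605 0.632] y [-0.146 -0.023] uv 300 329 189 222
0.155 112 med [ 0.615 -0.126  0.161] x [0.602 0.631] y [-0.145 -0.022] uv 300 329 188 221
0.17 67 med [ 0.613 -0.12   0.176] x [0.602 0.63 ] y [-0.127 -0.092] uv 310 325 203 211
0.185 68 med [ 0.612 -0.117  0.196] x [0.585 0.644] y [-0.122 -0.076] uv 301 329 193 206
0.2 131 med [ 0.602 -0.112  0.207] x [0.584 0.652] y [-0.122 -0.072] uv 301 331 189 201
0.215 151 med [ 0.604 -0.113  0.223] x [0.585 0.651] y [-0.122 -0.068] uv 301 332 183 197
0.23 184 med [ 0.602 -0.109  0.237] x [0.585 0.65 ] y [-0.121 -0.064] uv 301 332 178 193
0.245 52 med [ 0.598 -0.106  0.251] x [0.588 0.629] y [-0.119 -0.077] uv 304 327 179 186
```

```bash
python3 - <<'E'
from h import *
P=np.load("s2.npy");c=read_camera("side")["frame"]
for v in range(210,250,2): print(v,[(int(c[v,u].mean()),*(np.round(P[v,u]*1000).tolist())) for u in (307,310,313)])
cv2.imwrite("pics/zoom.png",cv2.resize(c[170:250,270:350],None,fx=7,fy=7,interpolation=cv2.INTER_CUBIC))
E
```

```text
210 [(105, 607.0, -79.0, 131.0), (23, 606.0, -94.0, 147.0), (16, 610.0, -101.0, 152.0)]
212 [(112, 613.0, -71.0, 112.0), (12, 605.0, -97.0, 143.0), (31, 612.0, -100.0, 143.0)]
214 [(111, 611.0, -75.0, 109.0), (32, 605.0, -98.0, 137.0), (20, 613.0, -99.0, 133.0)]
216 [(73, 644.0, -25.0, 33.0), (33, 610.0, -91.0, 119.0), (27, 619.0, -92.0, 116.0)]
218 [(58, 646.0, -24.0, 22.0), (35, 610.0, -93.0, 113.0), (25, 616.0, -97.0, 114.0)]
220 [(58, 647.0, -23.0, 11.0), (57, 610.0, -94.0, 106.0), (28, 610.0, -107.0, 120.0)]
222 [(65, 612.0, -77.0, 79.0), (67, 613.0, -90.0, 92.0), (23, 609.0, -110.0, 116.0)]
224 [(69, 613.0, -76.0, 69.0), (62, 615.0, -89.0, 82.0), (25, 618.0, -97.0, 89.0)]
226 [(85, 616.0, -74.0, 56.0), (66, 615.0, -90.0, 74.0), (35, 620.0, -95.0, 78.0)]
228 [(80, 611.0, -82.0, 60.0), (74, 615.0, -90.0, 66.0), (71, 625.0, -89.0, 60.0)]
230 [(77, 610.0, -85.0, 54.0), (79, 615.0, -91.0, 60.0), (80, 623.0, -93.0, 57.0)]
232 [(77, 610.0, -86.0, 48.0), (78, 617.0, -90.0, 49.0), (74, 623.0, -95.0, 51.0)]
234 [(75, 611.0, -85.0, 36.0), (73, 616.0, -92.0, 43.0), (75, 624.0, -94.0, 41.0)]
236 [(76, 612.0, -86.0, 29.0), (75, 617.0, -92.0, 33.0), (77, 625.0, -94.0, 31.0)]
238 [(75, 612.0, -87.0, 21.0), (72, 617.0, -93.0, 26.0), (83, 627.0, -93.0, 21.0)]
240 [(77, 612.0, -87.0, 12.0), (76, 617.0, -94.0, 18.0), (95, 626.0, -95.0, 14.0)]
242 [(78, 610.0, -91.0, 10.0), (74, 616.0, -97.0, 13.0), (105, 625.0, -99.0, 10.0)]
244 [(70, 607.0, -96.0, 7.0), (72, 615.0, -100.0, 8.0), (78, 624.0, -101.0, 5.0)]
246 [(58, 607.0, -99.0, 2.0), (56, 613.0, -104.0, 4.0), (93, 621.0, -106.0, 3.0)]
248 [(53, 603.0, -105.0, 3.0), (53, 610.0, -109.0, 4.0), (91, 618.0, -111.0, 2.0)]
```

View pics/zoom.png

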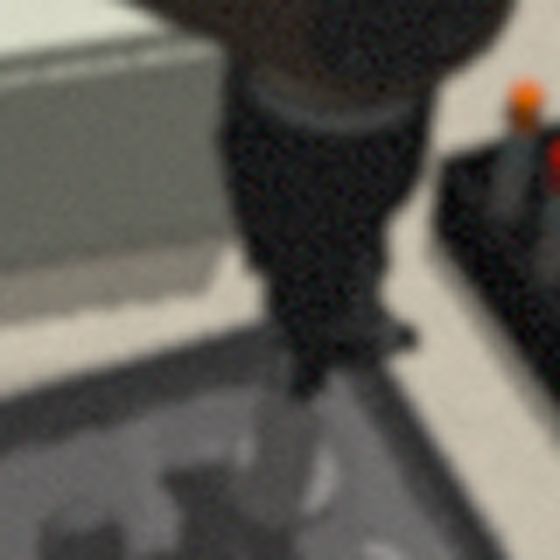

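The zoom shows the dark fingers ending at about (305,390), right at the top of the nut. The real fingertips look roughly 35 mm higher than reported. I lift a little and measure the tip height against the reported value.

```bash
python3 -m crank '[[[0,0,-20],0,255],[[0,0,-40],0,255],[[0,0,-60],0,255],[[0,0,-60],0,255],[[0,0,-60],0,255]]'
python3 - <<'E'
from h import *
s=get_state();print(s["eef_pos"])
c=read_camera("side");P=cloud(c);g=c["frame"].mean(2)
m=(P[...,2]>.066)&(abs(P[...,0]-.625)<.05)&(abs(P[...,1]+.085)<.07)
q=P[m];
for z0 in np.arange(.065,.2,.01):
    k=q[(q[:,2]>z0)&(q[:,2]<=z0+.01)]
    if len(k):print(round(z0,3),len(k),np.round([k[:,0].min(),k[:,0].max(),k[:,1].min(),k[:,1].max()],3))
n=P[(P[...,2]>.054)&(P[...,2]<.066)&(abs(P[...,0]-.625)<.03)&(abs(P[...,1]+.085)<.03)]
print("nut",len(n),(n.min(0)+n.max(0))/2)
E
```

```text
time: 4.2
eef_pos: [0.6255, -0.0808, 0.0888]
tcp_rot: [0.999, -0.033, 0.0, 0.0]
contact_force: [-1.4, -0.1, -0.2]
opening: 0.001
finger_force: 0.0
[ 0.62551216 -0.0808418   0.08880357]
0.115 1 [ 0.617  0.617 -0.089 -0.089]
0.125 12 [ 0.61   0.629 -0.096 -0.077]
0.135 28 [ 0.612  0.629 -0.098 -0.077]
0.145 20 [ 0.612  0.625 -0.096 -0.076]
0.155 11 [ 0.611  0.615 -0.097 -0.076]
0.165 26 [ 0.61   0.626 -0.109 -0.05 ]
0.175 48 [ 0.608  0.631 -0.122 -0.042]
0.185 54 [ 0.604  0.631 -0.127 -0.035]
0.195 47 [ 0.605  0.617 -0.135 -0.026]
nut 65 [ 0.62302217 -0.08272669  0.05908214]
```

The shut tips are at z ≈ 0.123 in the picture while the state says 0.089. So the tips really sit about 34 mm above the reported z, and x and y agree. I correct for that and re-grasp.

```bash
python3 -m crank '[[[0,0,0],0,105],[[0,0,0],0,105],[[0,0,0],0,105],[[0,1,0],0,105],[[0,1,20],0,105],[[0,1,40],0,105],[[0,1,60],0,105],[[0,1,75],0,105],[[0,1,85],0,105],[[0,1,85],0,105]]' 60
python3 -m crank '[[[0,0,5],0,105],[[0,0,10],0,105],[[0,0,10],0,105],[[0,0,10],0,170],[[0,0,10],0,255],[[0,0,10],0,255],[[0,0,10],0,255],[[0,0,10],0,255]]'
```

```text
time: 5.25
eef_pos: [0.6241, -0.0815, 0.002]
tcp_rot: [0.999, -0.033, -0.002, -0.0]
contact_force: [-0.1, 0.3, 0.1]
opening: 0.592
finger_force: 0.0
time: 6.05
eef_pos: [0.626, -0.082, -0.0054]
tcp_rot: [0.999, -0.033, 0.001, 0.0]
contact_force: [0.2, -0.3, 2.8]
opening: 0.278
finger_force: 59.0
```

Gripped: opening 0.278 ≈ 24 mm on the 26 mm neck, at 59 N. Next I lift it and carry it to the dish.

```bash
python3 -m crank '[[[0,0,-10],0,255],[[0,0,-30],0,255],[[0,0,-55],0,255],[[0,0,-80],0,255],[[0,0,-100],0,255],[[-10,25,-100],0,255],[[-23,60,-100],0,255],[[-37,95,-100],0,255],[[-51,130,-100],0,255],[[-65,165,-100],0,255]]'
python3 -m crank '[[[-14,35,0],0,255],[[-28,70,0],0,255],[[-42,105,0],0,255],[[-55,140,0],0,255],[[-64,165,0],0,255],[[-70,183,0],0,255],[[-70,183,0],0,255],[[-70,183,0],0,255]]'
python3 - <<'E'
from h import *
s=get_state();print(s["eef_pos"],rel([.468,-.420,-.0055]))
P=cloud(read_camera("top"));q=P[190:240,355:415].reshape(-1,3);k=q[(q[:,2]>.011)&(q[:,2]<.02)];print(len(k),k.min(0),k.max(0))
E
```

```text
time: 7.05
eef_pos: [0.5484, -0.243, 0.0938]
tcp_rot: [0.999, -0.033, -0.0, -0.0]
contact_force: [-0.8, -0.8, -0.3]
opening: 0.274
finger_force: 59.0
time: 7.85
eef_pos: [0.4677, -0.4194, 0.0935]
tcp_rot: [0.999, -0.033, -0.0, -0.001]
contact_force: [0.2, 0.4, -1.1]
opening: 0.28
finger_force: 59.1
[ 0.46766248 -0.41943253  0.09353534] [ 0.40796613  0.67039701 99.03443082]
48 [ 0.42564276 -0.45141937  0.01102366] [ 0.512465   -0.37462118  0.01988712]
```

```bash
python3 -m crank '[[[0,0,30],0,255],[[0,0,60],0,255],[[0,0,80],0,255],[[0,0,90],0,255],[[0,0,94],0,255],[[0,0,96],0,255],[[0,0,97],0,255],[[0,0,97],0,255],[[0,0,97],0,255]]'
python3 -m crank '[[[0,0,1],0,255],[[0,0,2],0,255],[[0,0,2],0,255],[[0,0,2],0,255]]'
```

```text
time: 8.8
eef_pos: [0.4681, -0.4207, -0.0022]
tcp_rot: [0.999, -0.033, 0.001, 0.001]
contact_force: [-0.4, 0.1, -0.8]
opening: 0.278
finger_force: 59.1
time: 9.2
eef_pos: [0.4676, -0.4201, -0.0053]
tcp_rot: [0.999, -0.033, -0.0, -0.0]
contact_force: [-0.3, 0.3, -0.6]
opening: 0.277
finger_force: 59.1
```

```bash
python3 -m crank '[[[0,0,1],0,255],[[0,0,1],0,255],[[0,0,1],0,255]]'
python3 -m crank '[[[0,0,1],0,255],[[0,0,1],0,255],[[0,0,1],0,255]]'
```

```text
time: 9.5
eef_pos: [0.4677, -0.4202, -0.0054]
tcp_rot: [0.999, -0.033, -0.0, 0.0]
contact_force: [-2.8, 1.8, 5.1]
opening: 0.274
finger_force: 59.4
time: 9.8
eef_pos: [0.4678, -0.4203, -0.0055]
tcp_rot: [0.999, -0.033, -0.0, -0.0]
contact_force: [-3.9, 3.1, 8.9]
opening: 0.28
finger_force: 60.0
```

The nut is resting on the dish floor. I relieve the push by 1 mm, release and lift.

```bash
python3 -m crank '[[[0,0,-1],0,255],[[0,0,-1],0,160],[[0,0,-1],0,110],[[0,0,-1],0,105],[[0,0,-1],0,105],[[0,0,-20],0,105],[[0,0,-50],0,105],[[0,0,-95],0,105],[[0,0,-140],0,105],[[0,0,-180],0,105]]' 60
python3 - <<'E'
from h import *
s=get_state()
for n in("top","side"):
    c=read_camera(n);P=cloud(c)
    k=P[(P[...,2]>.052)&(P[...,2]<.07)&(np.hypot(P[...,0]-.468,P[...,1]+.42)<.045)];print(n,len(k),np.round([(k.min(0)+k.max(0))/2],3) if len(k) else "")
    if n=="side": cv2.imwrite("pics/place.png",cv2.resize(c["frame"][264:384,200:400],None,fx=3,fy=3))
# bar plan
bar=np.array([.506,.207]);print(s["eef_pos"],rel([*bar,s["eef_pos"][2]]),R.from_quat(s["tcp_rot"]).as_matrix()[:2,:2])
E
```

```text
time: 10.8
eef_pos: [0.4679, -0.4203, 0.1751]
tcp_rot: [0.999, -0.033, 0.0, 0.001]
contact_force: [-0.2, -0.0, 0.0]
opening: 0.584
finger_force: 0.0
top 44 [[ 0.469 -0.419  0.059]]
side 137 [[ 0.465 -0.423  0.058]]
[ 0.46786156 -0.42029737  0.17506068] [-6.33526822e+00 -6.31650565e+02 -5.35038149e-01] [[ 0.99781683 -0.06603563]
 [-0.06603461 -0.99781674]]
```

View pics/place.png

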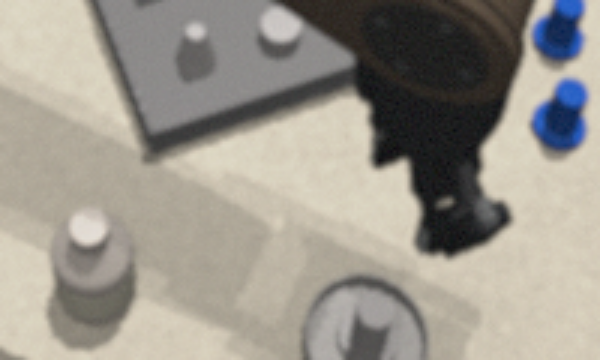

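The dish is at the bottom edge of the crop, centred near (365,340). Its contents read 0.058–0.059 m high at (0.468, -0.420) in both views: the nut is standing upright and centred. Next, the lid bar.

```bash
python3 -m crank '[[[0,-30,-10],-8,105],[[0,-75,-20],-16,105],[[-1,-123,-20],-24,105],[[-2,-171,-20],-32,105],[[-2,-219,-20],-40,105],[[-3,-267,-20],-48,105],[[-3,-315,-20],-56,105],[[-4,-363,-20],-64,105],[[-4,-411,-20],-72,105],[[-5,-450,-20],-80,105]]'
python3 -m crank '[[[0,0,0],-1.4,105],[[0,0,0],-1.4,105]]'
python3 - <<'E'
from h import *
s=get_state();print(s["eef_pos"],rel([.506,.207,.195]),R.from_quat(s["tcp_rot"]).as_matrix()[:2,:2])
E
```

```text
time: 11.9
eef_pos: [0.4918, 0.0317, 0.1921]
tcp_rot: [0.785, 0.62, -0.0, -0.0]
contact_force: [-0.1, 0.3, 0.6]
opening: 0.591
finger_force: 0.0
time: 12.1
eef_pos: [0.492, 0.03, 0.1921]
tcp_rot: [0.779, 0.627, -0.0, -0.0]
contact_force: [0.1, -0.7, -0.3]
opening: 0.592
finger_force: 0.0
[0.49202143 0.03001969 0.1920993 ] [175.90189511 -23.99092261  -2.96684922] [[ 0.21271922  0.97711294]
 [ 0.97711325 -0.21271957]]
```

```bash
python3 -m crank '[[[40,-6,0],0,105],[[80,-12,0],0,105],[[120,-18,0],0,105],[[155,-22,0],0,105],[[176,-24,0],0,105],[[176,-24,0],0,105],[[176,-24,20],0,105],[[176,-24,35],0,105],[[176,-24,35],0,105],[[176,-24,35],0,105]]' 60
python3 - <<'E'
from h import *
s=get_state();print(s["eef_pos"],rel([.507,.207,.114]))
c=read_camera("side");P=cloud(c);cv2.imwrite("pics/bar.png",cv2.resize(c["frame"][90:220,180:320],None,fx=4,fy=4))
E
```

```text
time: 13.1
eef_pos: [0.5066, 0.2051, 0.1572]
tcp_rot: [0.78, 0.626, -0.001, -0.0]
contact_force: [0.4, 0.1, 0.3]
opening: 0.589
finger_force: 0.0
[0.50656922 0.20511139 0.15721273] [ 1.97150467  0.06787778 43.2111178 ]
```

View pics/bar.png

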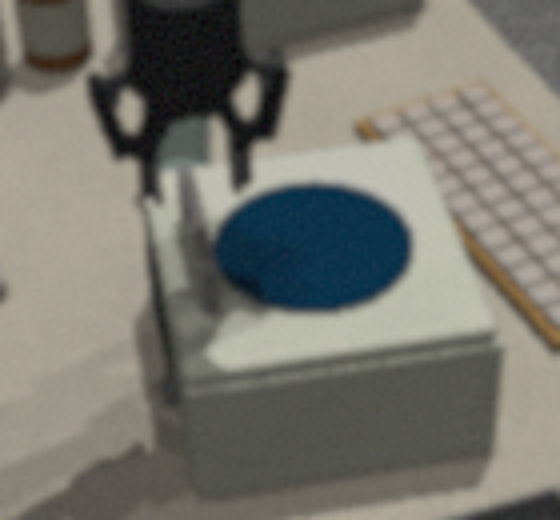

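The two fingers, at crop (150,190) and (240,170), straddle the bar, which runs from (185,165) to (205,310). I lower 43 mm and grip.

```bash
python3 -m crank '[[[2,0,20],0,105],[[2,0,35],0,105],[[2,0,43],0,105],[[2,0,43],0,105],[[2,0,43],0,160],[[2,0,43],0,220],[[2,0,43],0,255],[[2,0,43],0,255],[[2,0,43],0,255],[[2,0,43],0,255]]' 40
python3 -m crank '[[[0,0,0],0,255],[[0,0,0],0,255]]'
```

```text
time: 14.15
eef_pos: [0.5063, 0.2087, 0.1158]
tcp_rot: [0.779, 0.627, -0.001, -0.001]
contact_force: [-6.0, 0.7, 5.8]
opening: 0.122
finger_force: 39.3
time: 14.35
eef_pos: [0.5063, 0.2087, 0.1158]
tcp_rot: [0.779, 0.627, -0.001, -0.001]
contact_force: [-5.5, 1.1, 4.8]
opening: 0.12
finger_force: 39.3
```

```bash
python3 -m crank '[[[0,2,-8],0,255],[[0,5,-17],0,255],[[0,8,-25],0,255],[[0,12,-33],0,255],[[0,16,-41],0,255],[[0,20,-49],0,255],[[0,25,-56],0,255],[[0,30,-63],0,255],[[0,35,-71],0,255],[[0,40,-77.5],0,255]]' 60
python3 -m crank '[[[0,0,0],0,255],[[0,0,0],0,255]]'
```

```text
time: 15.35
eef_pos: [0.5437, 0.2005, 0.1934]
tcp_rot: [0.779, 0.627, -0.002, -0.003]
contact_force: [-9.0, 4.1, 1.4]
opening: 0.112
finger_force: 58.4
time: 15.55
eef_pos: [0.5438, 0.2005, 0.1935]
tcp_rot: [0.779, 0.627, -0.002, -0.003]
contact_force: [-8.6, 2.9, 2.8]
opening: 0.117
finger_force: 58.7
```

```bash
python3 -m crank '[[[0,6,-6.5],0,255],[[0,12,-13],0,255],[[0,18,-19],0,255],[[0,25,-25],0,255],[[0,32,-30.5],0,255],[[0,39,-36],0,255],[[0,46,-41],0,255],[[0,53.5,-45],0,255],[[0,61,-49.5],0,255],[[0,69,-53],0,255]]'
python3 -m crank '[[[0,0,0],0,255],[[0,0,0],0,255],[[0,0,0],0,255]]'
python3 - <<'E'
from h import *
for n in("side","top"):
    c=read_camera(n);P=cloud(c);cv2.imwrite(f"pics/{n}_end.png",c["frame"]);np.save(f"{n}_e.npy",P)
    b=np.array([.507,.2075]);ex=np.array([.977,-.213]);ey=np.array([.213,.977])
    hinge=b+.195*ex
    d=P[...,:2]-hinge;x=d@ex;y=d@ey;z=P[...,2]-.115
    ang=np.degrees(np.arctan2(z,-x));r=np.hypot(x,z)
    m=(abs(y)<.12)&(r<.235)&(r>.03)&(z>.02)&(c["frame"].max(2)>60)
    # plate points: fit line to z vs x
    X,Z,Y=x[m],z[m],y[m]
    if len(X)>30:
        h,e=np.histogram(ang[m],bins=np.arange(0,110,4));print(n,len(X),dict(zip(e[:-1].astype(int).tolist(),h.tolist())))
E
```

```text
time: 16.55
eef_pos: [0.6133, 0.1856, 0.2512]
tcp_rot: [0.779, 0.627, 0.001, -0.0]
contact_force: [-9.1, 1.9, 11.7]
opening: 0.115
finger_force: 58.5
time: 16.85
eef_pos: [0.6135, 0.1856, 0.2513]
tcp_rot: [0.779, 0.627, 0.001, -0.0]
contact_force: [-8.5, 2.2, 11.2]
opening: 0.109
finger_force: 59.6
side 1469 {0: 0, 4: 0, 8: 0, 12: 0, 16: 0, 20: 0, 24: 0, 28: 0, 32: 0, 36: 0, 40: 0, 44: 0, 48: 263, 52: 754, 56: 189, 60: 145, 64: 100, 68: 16, 72: 1, 76: 1, 80: 0, 84: 0, 88: 0, 92: 0, 96: 0, 100: 0, 104: 0}
top 990 {0: 0, 4: 0, 8: 0, 12: 0, 16: 0, 20: 0, 24: 0, 28: 0, 32: 0, 36: 0, 40: 0, 44: 0, 48: 32, 52: 525, 56: 174, 60: 92, 64: 77, 68: 45, 72: 30, 76: 13, 80: 2, 84: 0, 88: 0, 92: 0, 96: 0, 100: 0, 104: 0}
```

View pics/side_end.png

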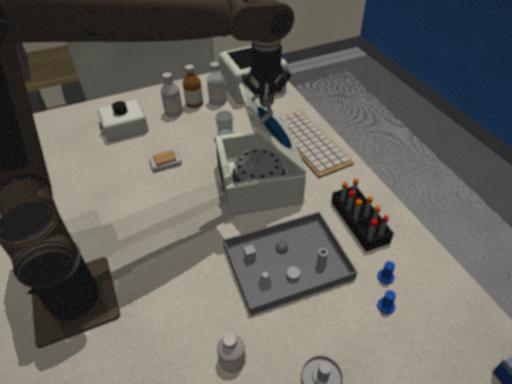

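The side view shows the lid raised with the gripper on its bar at (265,100), the nut standing in the dish at (322,370), and the other spares still in the bin. I fit the plate's slope to get the angle.

```bash
python3 - <<'E'
from h import *
b=np.array([.507,.2075]);ex=np.array([.977,-.213]);ey=np.array([.213,.977]);hinge=b+.195*ex
for n in("side","top"):
    P=np.load(f"{n}_e.npy");d=P[...,:2]-hinge;x=d@ex;y=d@ey;z=P[...,2]-.115
    t=np.radians(50);off=x*np.sin(t)+z*np.cos(t);al=-x*np.cos(t)+z*np.sin(t)
    m=(abs(y)<.115)&(al>.03)&(al<.215)&(abs(off-.012)<.02)
    f=cv2.fitLine(np.c_[-x[m],z[m]].astype(np.float32),cv2.DIST_HUBER,0,.001,.001).ravel()
    r=(-x[m]-f[2])*-f[1]+(z[m]-f[3])*f[0]
    print(n,m.sum(),"angle",np.degrees(np.arctan2(f[1],f[0]))%180,"rms",r.std(),"off",np.median(off[m]))
print("from tcp, bar dx,dz", (np.array(get_state()["eef_pos"])-[.5063,.2087,.1158])@np.array([.977,-.213,0]), get_state()["eef_pos"][2]-.1158)
E
```

```text
side 1360 angle 50.056038 rms 0.003547698521823152 off 0.010030320740446512
top 1019 angle 50.02451 rms 0.0026685727366612772 off 0.01442136492251378
from tcp, bar dx,dz 0.10963897852955924 0.13548232682193373
```

```bash
python3 -m crank '[[[0,0,0],0,255],[[0,0,0],0,255],[[0,0,0],0,255]]' && python3 -c "
from plant import ctrl; print(ctrl.sign_off())"
```

```text
time: 17.25
eef_pos: [0.6135, 0.1856, 0.2513]
tcp_rot: [0.779, 0.627, 0.001, -0.0]
contact_force: [-8.4, 1.9, 11.1]
opening: 0.113
finger_force: 59.6
the job is handed in; nothing more can be done
None
```

The rotor nut stands flange down in the steel dish, the gripper holds the lid open at about 50° (measured 50.0–50.1° in both views), the other spares stayed in the bin, and the job is handed in at 17.3 s; the first grasp closed just above the nut and was redone.

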